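Feed the row of milk sample bottles home and lock it

ROBOT

A 6-joint arm with a two-finger parallel gripper is mounted at the origin on a cart in front of the work surface, level with it; the furniture and walls round the work are solid. World frame = base frame: x ahead of the robot, y to its left, z up, the work surface at z = 0. Lengths are in m, angles in rad, forces in N, time in s.
With the tool pointing down it reaches from about 0.35 to 0.975 m from the base axis. Payload 4.9 kg.
Tool frame: the origin (TCP) lies on the front face of the gripper's body, between the roots of the fingers; the fingertips stand ctrl.tip_extent ahead of it and the grasp point (between the pads) lies 54 mm ahead of it (ctrl.tip_extent is the distance from the TCP to the fingertips, in m); z points along the fingers, y is the line along which they close (so a half turn about z gives the same grasp; the last joint's range is limited). The gripper opens to 85 mm and grips with 20 to 120 N. Pads are 22 mm wide; open, the fingers measure 114 mm over their backs; the gripper's body (76 mm by 85 mm) begins 54 mm behind the grasp point. The pads swing forward as they close: fully open they stand 13 mm farther back than shut.
Start: joints at [1.18, 0.053, 1.613, -0, 1.476, -0.119], TCP at [0.168, 0.602, 0.304] pointing down, gripper open.
Joint ranges: [-3.01, 3.01], [-1.01, 2.22], [0.06, 2.58], [-1.02, 4.17], [0.09, 2.62], [-3.14, 3.14]. Speed limits (rad/s): [2.57, 2.57, 3.14, 3.14, 3.14, 3.14].

INTERFACE

Orientations are given as a rotation vector (axis times angle).
In Python, from station import ctrl gives the robot as it stands.
- The arm moves only by the tool apply_moves, never from a script. Its argument "rows" is one flat list of numbers, 6 for each row, row after row: the shift along the tool's x, y, z normalised to -1 to 1, where 1 is 0.6 m, then the turn, a rotation vector about the tool's x, y, z normalised to -1 to 1, where 1 is 90 degrees. A call has 1 to 20 rows; each row is the pose to reach, as a shift and turn from the pose commanded when the call began, along the tool's axes at that moment; what a row does not reach only later rows make up. A row lasts 1/10 s, in which the tool goes at most 50 mm and 8.59 degrees, less where a joint would pass 70% of its speed; a pose out of reach is approached as far as the arm can. A call with a number of a shift or a turn outside -1 to 1 is refused whole. A call with a gripper value outside its range is refused whole. "grip" is the opening, from 0 (shut) to 1 (fully open), set as the call begins (left out, the last holds). The fingers move at their own pace and stop on an object; "grip_force" is the grip in N (left out, the last holds). Time passes only in rows, so rows that repeat a pose let the fingers close. It gives the time, the measured TCP pose, the force, the opening and the grip force at its end, in the units of the state.
- ctrl.get_obs(): the state, without advancing time (a new reading comes with each control period).
- ctrl.get_image(name): name is "side" or "top"; returns (picture, depth): 480x640x3 uint8, blue, green, red; 480x640 float32, m along the optical axis (not along the pixel's ray), 0 where there is no reading.
- ctrl.camera_model(name): a dict with "mtx" (3x3 intrinsics, pixels), "k1" (the pictures are not rectified: a ray, as slopes to the right and down, at radius r is drawn at 1 + k1 r^2 times it, then the intrinsics apply), "R" (3x3) and "t" (3): a world point X has camera coordinates R X + t. Camera axes: x right, y down, z forward; pixel columns grow to the right and rows downward; lengths in m; the calibration is good to about 2 mm. A picture is of the moment at which its call begins. camera_model takes no time and is no camera call.
- ctrl.finish_job(): hands the job in; it is judged then, once.
The state is a dict: "t": time; "q": joint angles; "dq": joint speeds; "effort": joint torques, N m; "tool_pos": TCP position; "tool_rot": TCP orientation; "contact_force": force on the tool from outside, world axes, zero at the start; "wrist_torque": the same for the moment, N m; "opening": finger opening in m; "grip_force": force on a finger pad.
Only numpy, scipy, OpenCV 4.12 (cv2) and the standard library are available. Lean on these libraries where they do the work, as an engineer would, in place of code of your own. Each camera call takes 0.05 s, during which the arm holds its last target. There are 200 camera calls.

TASK

Push the row of four milk sample bottles along the feed track as one train until the front bottle is fully home against the end stop: push at the last bottle only, keep the row together and every bottle upright on the track. Then push the keeper arm round with a fingertip until it lies fully across the track behind the last bottle. Do not pick anything up, leave the other things where they stand, and finish clear of everything.

Things in the scene. Friction and masses are not known exactly. Their poses are not given: they have to be found in the camera images.
- track: fixed aluminium feed track, 136 mm wide (x), 500 mm long (y), level on the worktop. Origin: centre of its underside; +y is the travel direction, to the end stop; +x the side of the keeper's pivot; z up. Channel 79 mm wide, centred on x = 0, between steel guide bars 8 mm thick that reach up to z = 40 mm; open at its -y end
- track_floor (a point): point on the middle of the slippery white strip (friction about 0.25) on which the bottles stand, 10 mm above the worktop, right above the track's origin
- end_stop (a point): centre of the end stop's rubber face, 40 mm above the worktop, at x = 0, y = +215 mm of the track; the stop plate reaches up to z = 70 mm. The front bottle's side must rest here; the home row then reaches back to y = -82 mm
- keeper (a joint): keeper arm's angle: 0 = arm points back along the track (track -y), negative = swung outward, away from the channel, pi/2 (its stop) = across the channel, pointing to track -x, its front face 4 mm behind a home row. Starts between -0.30 and -0.02. It turns stiffly (about 0.06 N m) and stays where it is left
- keeper_pivot (a point): upright pivot axis of the keeper arm, at x = +58, y = -91 mm of the track, 58 mm above the worktop. The arm is a steel bar 10 mm thick, reaching 102 mm from the axis, at 52 to 64 mm above the worktop: it passes over the guide bars
- keeper_pin (a point): top of the upright round push pin on the keeper arm, 12 mm in diameter, 90 mm from the pivot axis, reaching from 64 mm to 120 mm above the worktop
- bottle_1: front bottle of the row, nearest the end stop: glass milk sample bottle with a white push cap, 74 mm in diameter, 136 mm high (straight body to about 75 mm, then a shoulder; cap 53 mm wide from 108 mm up), about 0.31 kg; origin at the centre of its underside. The row starts 50 to 130 mm short of the stop, the bottles touching one another
- bottle_2: second bottle of the row: glass milk sample bottle with a white push cap, 74 mm in diameter, 136 mm high (straight body to about 75 mm, then a shoulder; cap 53 mm wide from 108 mm up), about 0.31 kg; origin at the centre of its underside. 
- bottle_3: third bottle of the row: glass milk sample bottle with a white push cap, 74 mm in diameter, 136 mm high (straight body to about 75 mm, then a shoulder; cap 53 mm wide from 108 mm up), about 0.31 kg; origin at the centre of its underside. 
- bottle_4: last bottle of the row, farthest from the end stop, the only one to be pushed: glass milk sample bottle with a white push cap, 74 mm in diameter, 136 mm high (straight body to about 75 mm, then a shoulder; cap 53 mm wide from 108 mm up), about 0.31 kg; origin at the centre of its underside. 
- spare_bottle: bystander: a fifth, like milk sample bottle standing on the worktop to the right of the track; 74 mm in diameter, 136 mm high, origin at the centre of its underside
- cup: bystander: tapered lilac sample cup with a dark rim behind the track, 49 mm wide, 64 mm high, origin at the centre of its underside
- marker: bystander: marker pen, 135 mm long, 17 mm thick, lying on the worktop to the left of the track; origin at the centre of its underside
Mind the look-alikes: they are no part of the job. What is shaped like the bottle_3 but green or red is not meant.

How it is judged:
By the outcome, as a careful person would: the job done as asked, in the order asked, and still so for the second after the job is handed in, with the robot touching nothing.
It also fails if it takes over 54 s, if anything falls off the work surface, if the arm or the gripper's body presses on something with over 40 N, if the wrist force passes 120 N, or if a joint passes its speed limit or range.

## Working session

There is one attempt and no reset: what is moved stays moved. The work goes in short steps, Python scripts to look and compute and a tool call to move; the robot and the scene stay as the last step left them, time stands still between calls to the robot, and variables do not carry over. Pictures are saved under pics/ and viewed, at most 13 in all, crops included, and the job is handed in when it is done.

Besides the shell and the picture viewer there is one more tool, called after "Request:" by a JSON object that holds its "method" and its "body". apply_moves: Moves the arm, as the interface text tells. Its arguments: {"type":"object","properties":{"rows":{"type":"array","items":{"type":"number"}},"grip":{"type":"number"},"grip_force":{"type":"number"}},"required":["rows"]}

```bash
mkdir -p pics; ls; cat > h.py <<'E'
import numpy as np,cv2
from station import ctrl
def ray(name,u,v):
    m=ctrl.camera_model(name);K=np.array(m['mtx']);k=m['k1']
    d=np.array([(u-K[0,2])/K[0,0],(v-K[1,2])/K[1,1]]);s=d.copy()
    for _ in range(20): s=d/(1+k*(s@s))
    R=np.array(m['R']);t=np.array(m['t']).ravel()
    return -R.T@t, R.T@np.array([s[0],s[1],1.])
def atz(name,u,v,z):
    o,d=ray(name,u,v); return o+d*(z-o[2])/d[2]
def atd(name,u,v,dep):
    o,d=ray(name,u,v); return o+d*dep
def proj(name,X):
    m=ctrl.camera_model(name);K=np.array(m['mtx']);c=np.array(m['R'])@X+np.array(m['t']).ravel()
    s=c[:2]/c[2];s=s*(1+m['k1']*(s@s));return K[:2,:2]@s+K[:2,2]
def snap(name,f):
    p,d=ctrl.get_image(name);cv2.imwrite(f'pics/{f}.png',p);np.save(f'pics/{f}.npy',d);return p,d
E
python3 - <<'E'
from h import *
for n in('top','side'):
    snap(n,n+'0');o,_=ray(n,320,240);print(n,o)
o=ctrl.get_obs();print(o['t'],o['tool_pos'],o['tool_rot'],o['opening'],o['contact_force'],ctrl.tip_extent)
E
```

```text
pics
top [ 0.32881691 -0.00685664  1.2591789 ]
side [0.65049183 0.80091538 0.85087727]
0.1 [0.16761996 0.60163895 0.30277427] [-4.25585628e-01 -3.11213482e+00  2.94284201e-03] 0.08493346759500545 [-0.10954886 -0.73069111 -0.74225071] 0.0726
```

View pics/top0.png

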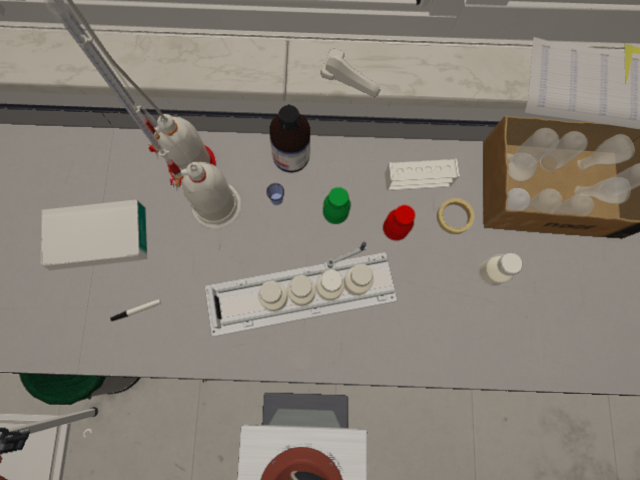

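View pics/side0.png

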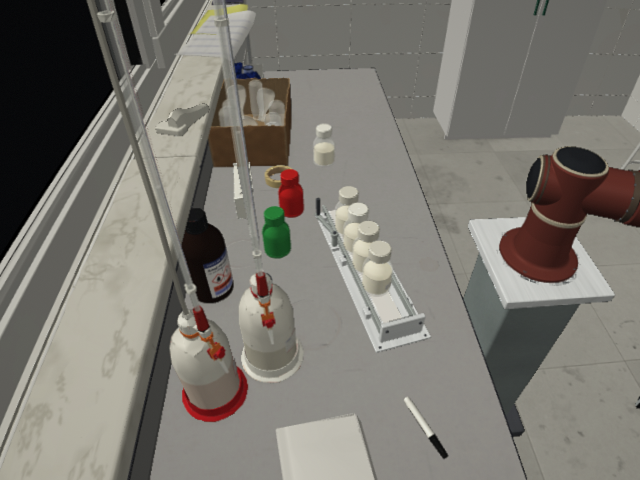

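The top view shows the track from the end stop at (215,307) to the open end at (390,277). Bottle caps are at (272,295), (301,290), (331,282) and (360,275). The keeper pivot is near (331,265) and the pin near (363,246).

Look-alikes:
- green bottle (337,205)
- red bottle (399,222)
- spare bottle (503,267), off the track

The four white ones on the track are the row. I'll check that in a close crop.

```bash
python3 - <<'E'
import cv2
p=cv2.imread('pics/top0.png')[235:345,200:410]
cv2.imwrite('pics/c0.png',cv2.resize(p,(798,418),interpolation=cv2.INTER_CUBIC))
E
```

```text
(no output)
```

View pics/c0.png

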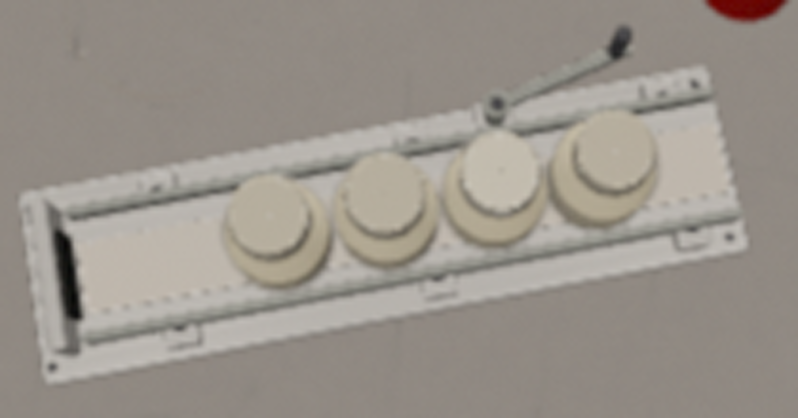

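```bash
cat >> h.py <<'E'
def fitpose(C,zc=0.008):
    W=np.array([atz('top',200+u/3.8-.37,235+v/3.8-.37,zc)[:2] for u,v in C])
    return W
E
python3 - <<'E'
from h import *
px=lambda u,v:(200+(u+.5)/3.8-.5,235+(v+.5)/3.8-.5)
d=np.load('pics/top0.npy')
C=[(22,197),(47,382),(747,248),(708,68)]
L=np.array([[.068,.25],[-.068,.25],[-.068,-.25],[.068,-.25]])
for zc in(0.,.01):
    W=np.array([atz('top',*px(*c),zc)[:2] for c in C])
    cw=W.mean(0);H=(L).T@(W-cw);a=np.arctan2(H[0,1]-H[1,0],H[0,0]+H[1,1])
    R=np.array([[np.cos(a),-np.sin(a)],[np.sin(a),np.cos(a)]])
    print(zc,cw,a,'res',W-cw-L@R.T)
def loc(P): return R.T@(P[:2]-cw)
for u,v in [(269,216),(383,194),(501,171),(614,151)]:
    P=atz('top',*px(u,v),.146);q=px(u,v);Z=atd('top',*q,d[int(round(q[1])),int(round(q[0]))])
    print('cap',P,loc(P),Z)
for u,v,z in [(495,105,.066),(623,33,.12)]:
    P=atz('top',*px(u,v),z);print(P,loc(P))
piv=cw+R@[.058,-.091];print('piv',piv)
for u,v in [(625,45),(60,275),(20,280),(100,270)]:
    q=px(u,v);print(atd('top',*q,d[int(round(q[1])),int(round(q[0]))]))
E
```

```text
0.0 [0.49041359 0.02030576] 0.22414244848456796 res [[-0.00239928 -0.00018392]
 [ 0.00186548  0.00108397]
 [ 0.00167769  0.0009319 ]
 [-0.0011439  -0.00183195]]
0.01 [0.48913024 0.02009005] 0.2241424484845679 res [[-2.46544622e-03 -2.23824842e-03]
 [ 2.81849100e-03 -7.40363294e-04]
 [ 1.74959633e-03  2.98028805e-03]
 [-2.10264111e-03 -1.67634121e-06]]
cap [0.472729   0.08983108 0.146     ] [-0.0004896   0.07164197] [0.47333822 0.09024039 0.1412876 ]
cap [0.48927417 0.01875955 0.146     ] [-0.0001554  -0.00132921] [0.48956224 0.01880554 0.14400153]
cap [ 0.50667441 -0.05532031  0.146     ] [ 0.00034381 -0.07742352] [ 0.50620304 -0.05519187  0.14895021]
cap [ 0.52215671 -0.12676284  0.146     ] [-0.00044072 -0.15052018] [ 0.52164751 -0.12644704  0.14893175]
[ 0.56491588 -0.05350903  0.066     ] [ 0.05753098 -0.0886029 ]
[ 0.60580949 -0.13464461  0.12      ] [ 0.07936761 -0.17679832]
piv [ 0.56590597 -0.05574191]
[ 0.60084694 -0.1375476   0.10674066]
[0.43876551 0.2345688  0.06307175]
[ 0.44026851  0.27564674 -0.00242577]
[0.44820796 0.21779807 0.00915101]
```

```bash
cat >> h.py <<'E'
from scipy.spatial.transform import Rotation as Ro
A=.2241; C0=np.array([.4904,.0203]); RT=Ro.from_euler('z',A)
def target(lx,ly,z,tilt,yaw=0):
    # tip centre in track coords; tool x along track +y (plus yaw deg), z down, tilted so that fingers lean forward
    R0=np.array([[0,1,0],[1,0,0],[0,0,-1]]).T  # cols: x->(0,1,0), y->(1,0,0), z->-z
    R=RT*Ro.from_euler('z',yaw,degrees=True)*Ro.from_euler('x',tilt,degrees=True)*Ro.from_matrix(R0)
    P=np.r_[C0,0]+RT.apply([lx,ly,z])
    return P-R.apply([0,0,ctrl.tip_extent]),R
def row(T,base=None):
    o=ctrl.get_obs()
    p0,R0=base if base else (np.array(o['tool_pos']),Ro.from_rotvec(o['tool_rot']))
    d=R0.inv().apply(T[0]-p0)/.6; r=(R0.inv()*T[1]).as_rotvec()/(np.pi/2)
    return np.round(np.r_[d,r],4).tolist()
def tipnow():
    o=ctrl.get_obs();R=Ro.from_rotvec(o['tool_rot'])
    p=np.array(o['tool_pos'])+R.apply([0,0,ctrl.tip_extent])
    l=RT.inv().apply(p-np.r_[C0,0]); return o['t'],np.round(l,4),np.round(RT.inv().apply(o['contact_force']),2),np.round(R.as_matrix()[:,2],3)
E
python3 - <<'E'
from h import *
T=target(0,-.235,.20,30);print(T[0],T[1].apply([0,0,1]),row(T))
E
```

```text
[ 0.55069072 -0.24421601  0.26287344] [-0.11111448  0.48749725 -0.8660254 ] [-0.9935, -1.1865, 0.0686, -0.1801, 0.3008, 0.6677]
```

Request:
{"method": "apply_moves", "body": {"rows": [-0.5,-0.6,0.0,-0.18,0.3,0.668,-0.5,-0.6,0.0,-0.18,0.3,0.668,-0.5,-0.6,0.0,-0.18,0.3,0.668,-0.5,-0.6,0.0,-0.18,0.3,0.668,-0.5,-0.6,0.0,-0.18,0.3,0.668,-0.5,-0.6,0.0,-0.18,0.3,0.668,-0.5,-0.6,0.0,-0.18,0.3,0.668,-0.5,-0.6,0.0,-0.18,0.3,0.668,-0.5,-0.6,0.0,-0.18,0.3,0.668,-0.5,-0.6,0.0,-0.18,0.3,0.668,-0.5,-0.6,0.0,-0.18,0.3,0.668,-0.5,-0.6,0.0,-0.18,0.3,0.668], "grip": 0}}

```text
t: 1.3
tool_pos: [0.36, 0.1747, 0.3035]
tool_rot: [-1.683, -2.107, -0.452]
contact_force: [-0.3, 0.3, -0.3]
opening: -0.0002
grip_force: 0.0
```

```bash
python3 - <<'E'
from h import *
print(tipnow(),ctrl.get_obs()['q'],ctrl.get_obs()['opening']);T=target(0,-.235,.20,30);print(row(T))
E
```

```text
(1.3, array([-0.0927,  0.2159,  0.2407]), array([-0.23,  0.35, -0.3 ]), array([-0.11 ,  0.488, -0.866])) [-1.46948367e-03 -5.50813955e-01  2.15944695e+00  5.11883716e-01
  1.64881216e+00 -2.13806147e-01] -0.00018280610027084361
[-0.6842, 0.1557, -0.3174, 0.0008, -0.0005, -0.0006]
```

Request:
{"method": "apply_moves", "body": {"rows": [-0.684,0.156,-0.317,0,0,0,-0.684,0.156,-0.317,0,0,0,-0.684,0.156,-0.317,0,0,0,-0.684,0.156,-0.317,0,0,0,-0.684,0.156,-0.317,0,0,0,-0.684,0.156,-0.317,0,0,0,-0.684,0.156,-0.317,0,0,0,-0.684,0.156,-0.317,0,0,0,-0.684,0.156,-0.317,0,0,0,-0.684,0.156,-0.317,0,0,0,-0.684,0.156,-0.317,0,0,0]}}

```text
t: 2.4
tool_pos: [0.5523, -0.2433, 0.2624]
tool_rot: [-1.68, -2.107, -0.452]
contact_force: [-0.5, -0.3, -0.3]
opening: 0.0002
grip_force: 0.0
```

```bash
python3 - <<'E'
from h import *
print(tipnow(),ctrl.get_obs()['q']);print(row(target(0,-.235,.045,30)))
E
```

```text
(2.4, array([ 0.0018, -0.2344,  0.1996]), array([-0.5 , -0.14, -0.3 ]), array([-0.111,  0.489, -0.865])) [-0.65044916  0.20638438  1.56274084  0.3351483   1.77900958 -0.87339395]
[-0.1299, -0.003, 0.2223, 0.0001, -0.0011, 0.0004]
```

Request:
{"method": "apply_moves", "body": {"rows": [-0.043,-0.001,0.074,0,0,0,-0.087,-0.002,0.148,0,0,0,-0.13,-0.003,0.222,0,0,0,-0.13,-0.003,0.222,0,0,0,-0.13,-0.003,0.222,0,0,0,-0.13,-0.003,0.222,0,0,0]}}

```text
t: 3.0
tool_pos: [0.5516, -0.2449, 0.1125]
tool_rot: [-1.682, -2.114, -0.454]
contact_force: [-0.3, -0.5, 0.3]
opening: 0.0001
grip_force: 0.0
```

```bash
python3 - <<'E'
from h import *
print(tipnow())
for n in('top','side'): snap(n,n+'1')
a=cv2.imread('pics/side1.png')[150:350,280:480];b=cv2.imread('pics/top1.png')[210:350,230:430]
cv2.imwrite('pics/c1.png',np.hstack([cv2.resize(a,(400,400)),cv2.resize(b,(400,280))[:,:] if 0 else cv2.copyMakeBorder(cv2.resize(b,(400,280)),0,120,0,0,cv2.BORDER_CONSTANT)]))
for y in(-.2,-.1,-.095): print(y,row(target(0,y,.045,30)))
E
```

```text
(3.0, array([ 0.001 , -0.236 ,  0.0495]), array([-0.36, -0.42,  0.32]), array([-0.107,  0.486, -0.867]))
-0.2 [0.049, -0.0014, 0.0377, 0.0031, 0.0027, 0.0019]
-0.1 [0.1937, -0.0013, 0.1204, 0.0031, 0.0027, 0.0019]
-0.095 [0.2009, -0.0013, 0.1246, 0.0031, 0.0027, 0.0019]
```

View pics/c1.png

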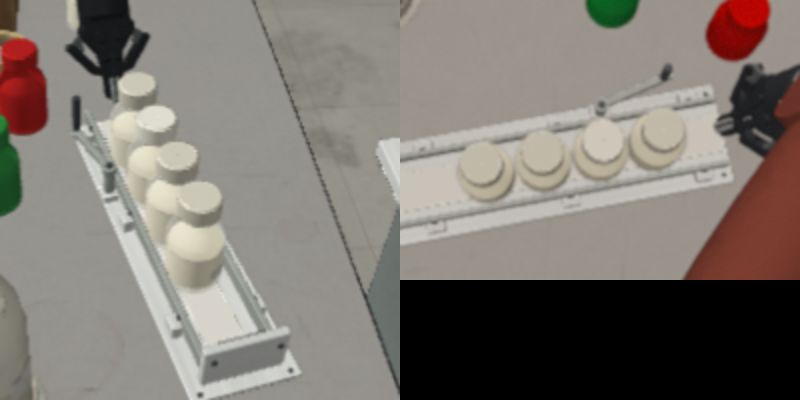

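Request:
{"method": "apply_moves", "body": {"rows": [0.0173,0,0.01,0,0,0,0.0346,0,0.02,0,0,0,0.0462,0,0.0267,0,0,0,0.0519,0,0.03,0,0,0,0.0563,0,0.0325,0,0,0,0.0606,0,0.035,0,0,0,0.0649,0,0.0375,0,0,0,0.0693,0,0.04,0,0,0,0.075,0,0.0433,0,0,0,0.0808,0,0.0466,0,0,0,0.0866,0,0.05,0,0,0,0.0938,0,0.0541,0,0,0,0.101,0,0.0583,0,0,0,0.1082,0,0.0625,0,0,0,0.1154,0,0.0666,0,0,0,0.1226,0,0.0708,0,0,0,0.1299,0,0.075,0,0,0,0.1356,0,0.0783,0,0,0,0.14,0,0.0808,0,0,0,0.1428,0,0.0825,0,0,0]}}

```text
t: 5.1
tool_pos: [0.528, -0.1483, 0.1091]
tool_rot: [-1.682, -2.108, -0.453]
contact_force: [1.0, -4.7, -0.2]
opening: -0.0001
grip_force: 2.3
```

```bash
python3 - <<'E'
from h import *
print(tipnow())
for n in('top','side'): snap(n,n+'2')
a=cv2.imread('pics/side2.png')[150:350,280:480];b=cv2.imread('pics/top2.png')[230:350,190:390]
cv2.imwrite('pics/c2.png',np.hstack([cv2.resize(a,(400,400)),cv2.copyMakeBorder(cv2.resize(b,(400,240)),0,160,0,0,cv2.BORDER_CONSTANT)]))
E
```

```text
(5.1, array([-0.0007, -0.1364,  0.0462]), array([-0.05, -4.81, -0.23]), array([-0.11 ,  0.488, -0.866]))
```

View pics/c2.png

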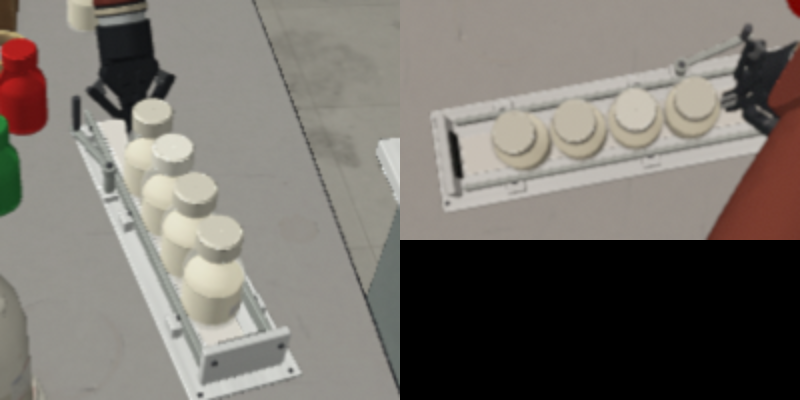

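Request:
{"method": "apply_moves", "body": {"rows": [0.0043,0,0.0025,0,0,0,0.0101,0,0.0058,0,0,0,0.0173,0,0.01,0,0,0,0.0245,0,0.0142,0,0,0,0.0317,0,0.0183,0,0,0,0.0375,0,0.0217,0,0,0,0.0433,0,0.025,0,0,0,0.0476,0,0.0275,0,0,0,0.0505,0,0.0292,0,0,0,0.0519,0,0.03,0,0,0]}}

```text
t: 6.2
tool_pos: [0.5201, -0.1133, 0.1091]
tool_rot: [-1.682, -2.108, -0.453]
contact_force: [1.4, -3.9, -0.3]
opening: -0.0
grip_force: 2.3
```

```bash
python3 - <<'E'
from h import *
print(tipnow())
p,d=snap('top','top3')
b=p[240:340,195:355]
cv2.imwrite('pics/c3.png',cv2.resize(b,(800,500),interpolation=cv2.INTER_CUBIC))
# expected home cap pixels
print([np.round((proj('top',np.r_[C0,0]+RT.apply([0,y,.146]))-[195,240]+.5)*5-.5) for y in(.178,.104,.030,-.044)])
E
```

```text
(6.2, array([-0.0007, -0.1005,  0.0462]), array([ 0.48, -4.08, -0.33]), array([-0.11 ,  0.488, -0.866]))
[array([158., 297.]), array([312., 268.]), array([464., 240.]), array([616., 211.])]
```

View pics/c3.png

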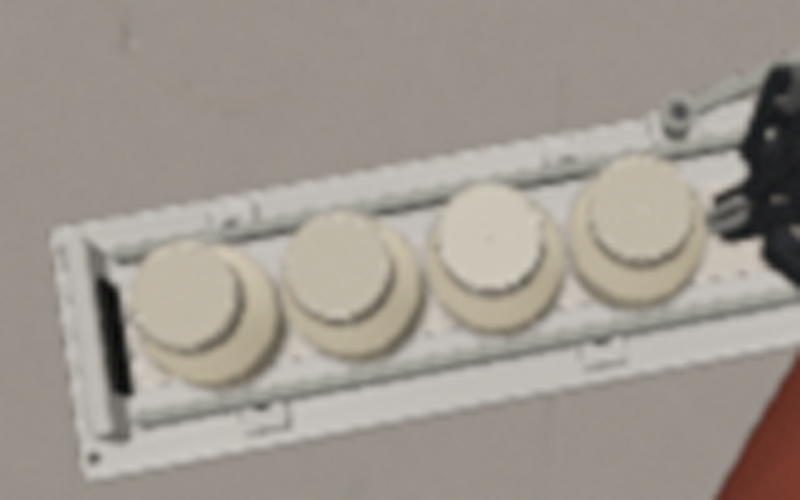

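Caps are at (185,294), (338,265), (487,238) and (642,212), about 26 px (12–13 mm) short of home, with the row together and upright.

Request:
{"method": "apply_moves", "body": {"rows": [0.0029,0,0.0017,0,0,0,0.0058,0,0.0033,0,0,0,0.0087,0,0.005,0,0,0,0.0115,0,0.0067,0,0,0,0.0137,0,0.0079,0,0,0,0.0151,0,0.0087,0,0,0,0.0159,0,0.0092,0,0,0,0.0159,0,0.0092,0,0,0]}}

```text
t: 7.05
tool_pos: [0.5176, -0.1026, 0.1091]
tool_rot: [-1.682, -2.108, -0.453]
contact_force: [0.2, -3.5, -0.1]
opening: 0.0002
grip_force: 1.9
```

Request:
{"method": "apply_moves", "body": {"rows": [0.0014,0,0.0008,0,0,0,0.0014,0,0.0008,0,0,0]}}

```text
t: 7.25
tool_pos: [0.5174, -0.1017, 0.109]
tool_rot: [-1.682, -2.108, -0.453]
contact_force: [0.7, -4.3, -0.2]
opening: 0.0002
grip_force: 2.0
```

Request:
{"method": "apply_moves", "body": {"rows": [0.0014,0,0.0008,0,0,0,0.0014,0,0.0008,0,0,0]}}

```text
t: 7.45
tool_pos: [0.5173, -0.1009, 0.1091]
tool_rot: [-1.682, -2.109, -0.453]
contact_force: [1.6, -4.1, -0.2]
opening: 0.0002
grip_force: 2.3
```

Request:
{"method": "apply_moves", "body": {"rows": [0.0014,0,0.0008,0,0,0,0.0014,0,0.0008,0,0,0]}}

```text
t: 7.65
tool_pos: [0.5173, -0.1005, 0.1092]
tool_rot: [-1.683, -2.11, -0.451]
contact_force: [1.9, -7.7, 0.1]
opening: 0.0001
grip_force: 3.5
```

Request:
{"method": "apply_moves", "body": {"rows": [0.0014,0,0.0008,0,0,0,0.0014,0,0.0008,0,0,0]}}

```text
t: 7.85
tool_pos: [0.5174, -0.1003, 0.1093]
tool_rot: [-1.685, -2.112, -0.451]
contact_force: [2.5, -9.5, -0.6]
opening: -0.0001
grip_force: 4.7
```

```bash
python3 - <<'E'
from h import *
print(tipnow())
E
```

```text
(7.85, array([-0.0002, -0.0876,  0.0463]), array([ 0.36, -9.84, -0.63]), array([-0.108,  0.485, -0.868]))
```

The force rose from 4 to 10 N with almost no further travel, so the row is home. Next I back off and lift.

Request:
{"method": "apply_moves", "body": {"rows": [-0.0072,0,-0.0042,0,0,0,-0.0216,0,-0.0125,0,0,0,-0.0404,0,-0.0233,0,0,0,-0.0577,0,-0.0333,0,0,0,-0.0577,0,-0.0333,0,0,0,-0.016,0,-0.105,0,0,0,0.02,0,-0.165,0,0,0,0.043,0,-0.205,0,0,0,0.043,0,-0.205,0,0,0,0.043,0,-0.205,0,0,0]}}

```text
t: 8.85
tool_pos: [0.5254, -0.1373, 0.2288]
tool_rot: [-1.682, -2.109, -0.453]
contact_force: [-0.0, 0.1, -0.6]
opening: -0.0001
grip_force: 0.0
```

```bash
cat >> h.py <<'E'
PV=np.array([.0578,-.090])
def arc(th,off,z,r=.09):
    p=PV+r*np.array([-np.sin(th),-np.cos(th)]);t=np.array([-np.cos(th),np.sin(th)])
    q=p-off*t; return target(q[0],q[1],z,0,90-np.degrees(th))
E
python3 - <<'E'
from h import *
print(tipnow())
p,d=snap('top','top4')
b=p[235:345,195:405]
cv2.imwrite('pics/c4.png',cv2.resize(b,(798,418),interpolation=cv2.INTER_CUBIC))
print([np.round((proj('top',np.r_[C0,0]+RT.apply([0,y,.146]))-[195,235]+.5)*3.8-.5) for y in(.178,.104,.030,-.044)])
T=arc(-.244,.036,.18);print(T[0],row(T))
E
```

```text
(8.85, array([-0.0007, -0.1251,  0.1659]), array([ 0.01,  0.06, -0.56]), array([-0.109,  0.488, -0.866]))
[array([120., 245.]), array([237., 223.]), array([353., 201.]), array([468., 179.])]
[ 0.6394899  -0.11868022  0.2526    ] [0.01, 0.1931, -0.0426, 0.3026, -0.2361, -1.1257]
```

View pics/c4.png

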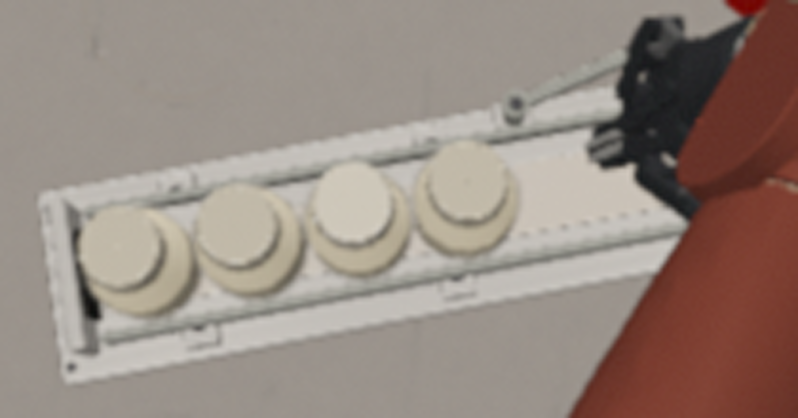

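Caps at (120,246), (237,224), (353,201) and (467,178) match the computed home positions within 1 px. Next is the keeper.

Request:
{"method": "apply_moves", "body": {"rows": [0.02,0.03,-0.06,0,0,0,0.02,0.09,-0.06,0.15,-0.12,-0.56,0.02,0.09,-0.06,0.15,-0.12,-0.56,0.02,0.09,-0.06,0.15,-0.12,-0.56,0.02,0.09,-0.06,0.15,-0.12,-0.56,0.02,0.09,-0.06,0.15,-0.12,-0.56,0.02,0.09,-0.06,0.15,-0.12,-0.56,0.02,0.09,-0.06,0.15,-0.12,-0.56,0.02,0.09,-0.06,0.15,-0.12,-0.56]}}

```text
t: 9.8
tool_pos: [0.579, -0.1322, 0.264]
tool_rot: [-0.618, -2.836, -0.265]
contact_force: [0.9, 0.1, 0.1]
opening: 0.0003
grip_force: 0.0
```

```bash
python3 - <<'E'
from h import *
print(tipnow());print(row(arc(-.244,.036,.18)))
E
```

```text
(9.8, array([ 0.0433, -0.1497,  0.1944]), array([ 0.93, -0.08,  0.14]), array([-0.181,  0.223, -0.958]))
[-0.0854, 0.0608, 0.0049, 0.151, -0.1179, -0.5672]
```

Request:
{"method": "apply_moves", "body": {"rows": [-0.085,0.061,0.005,0.151,-0.118,-0.567,-0.085,0.061,0.005,0.151,-0.118,-0.567,-0.085,0.061,0.005,0.151,-0.118,-0.567,-0.085,0.061,0.005,0.151,-0.118,-0.567,-0.085,0.061,0.005,0.151,-0.118,-0.567,-0.085,0.061,0.005,0.151,-0.118,-0.567,-0.085,0.061,0.005,0.151,-0.118,-0.567,-0.085,0.061,0.005,0.151,-0.118,-0.567,-0.085,0.061,0.005,0.151,-0.118,-0.567]}}

```text
t: 10.7
tool_pos: [0.6397, -0.1191, 0.2538]
tool_rot: [-0.726, 3.055, -0.002]
contact_force: [-1.5, -1.0, -0.1]
opening: 0.0002
grip_force: 0.0
```

```bash
python3 - <<'E'
from h import *
print(tipnow());print(row(arc(-.244,.036,.098)),ctrl.get_obs()['q'])
p,d=snap('top','top5');p2,_=snap('side','side5')
b=p[215:315,300:460];s=p2[150:300,280:430]
cv2.imwrite('pics/c5.png',np.hstack([cv2.resize(b,(480,300)),cv2.resize(s,(300,300))]))
E
```

```text
(10.7, array([ 0.1147, -0.1692,  0.1812]), array([-1.7 , -0.63, -0.1 ]), array([ 0.002, -0.001, -1.   ]))
[0.0001, 0.001, 0.1387, -0.0009, 0.001, -0.0009] [-2.98418349e-01  1.45035062e-01  1.59865407e+00  3.41108693e-06
  1.39577701e+00 -2.33597353e+00]
```

View pics/c5.png

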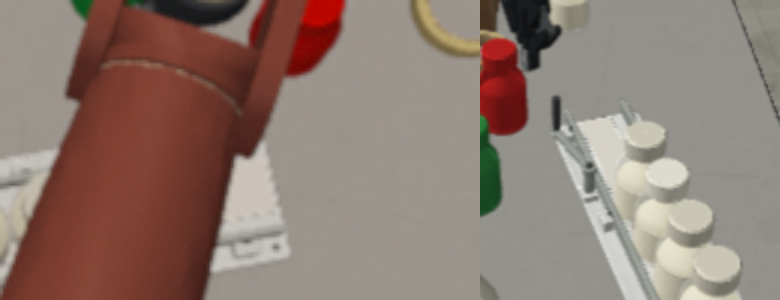

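```bash
python3 - <<'E'
from h import *
print(atz('top',403,214,.136),atz('top',338,194,.136))
base=arc(-.244,.036,.098)
ths=np.linspace(-.244,1.30,18)
offs=np.linspace(.018,.016,18)
o=[arc(-.244,.026,.098),arc(-.244,.019,.098)]+[arc(t,.016,.098) for t in ths[1:]]
for T in o: print(*[round(x,3) for x in row(T,base)],sep=', ',end=', \n')
E
```

```text
[ 0.68146651 -0.2312225   0.136     ] [ 0.72828804 -0.0666107   0.136     ]
0.017, -0.0, 0.0, 0.0, 0.0, 0.0, 
0.028, 0.0, 0.0, 0.0, 0.0, 0.0, 
0.047, -0.002, 0.0, 0.0, 0.0, 0.058, 
0.061, -0.002, 0.0, 0.0, 0.0, 0.116, 
0.075, -0.002, 0.0, 0.0, 0.0, 0.173, 
0.088, 0.0, 0.0, 0.0, 0.0, 0.231, 
0.102, 0.004, 0.0, 0.0, 0.0, 0.289, 
0.115, 0.008, 0.0, 0.0, 0.0, 0.347, 
0.128, 0.013, 0.0, 0.0, 0.0, 0.405, 
0.14, 0.02, 0.0, 0.0, 0.0, 0.463, 
0.151, 0.028, 0.0, 0.0, 0.0, 0.52, 
0.162, 0.037, 0.0, 0.0, 0.0, 0.578, 
0.172, 0.046, 0.0, 0.0, 0.0, 0.636, 
0.181, 0.057, 0.0, 0.0, 0.0, 0.694, 
0.189, 0.068, 0.0, 0.0, 0.0, 0.752, 
0.196, 0.08, 0.0, 0.0, 0.0, 0.809, 
0.201, 0.093, 0.0, 0.0, 0.0, 0.867, 
0.206, 0.106, 0.0, 0.0, 0.0, 0.925, 
0.209, 0.119, 0.0, 0.0, 0.0, 0.983,
```

Request:
{"method": "apply_moves", "body": {"rows": [0,0.001,0.05,0,0,0,0,0.001,0.1,0,0,0,0,0.001,0.137,0,0,0,0,0.001,0.137,0,0,0,0,0.001,0.137,0,0,0]}}

```text
t: 11.3
tool_pos: [0.64, -0.1186, 0.1723]
tool_rot: [-0.729, 3.053, -0.003]
contact_force: [0.5, -0.8, 0.2]
opening: -0.0003
grip_force: 0.0
```

Request:
{"method": "apply_moves", "body": {"rows": [0.017,0,0,0,0,0,0.028,0,0,0,0,0,0.036,-0.001,0,0,0,0.03,0.047,-0.002,0,0,0,0.058,0.061,-0.002,0,0,0,0.116,0.075,-0.002,0,0,0,0.173,0.088,0,0,0,0,0.231,0.088,0,0,0,0,0.231]}}

```text
t: 12.1
tool_pos: [0.5924, -0.1431, 0.1737]
tool_rot: [-0.165, 3.132, -0.004]
contact_force: [0.1, 0.6, 0.2]
opening: -0.0
grip_force: 0.0
```

```bash
python3 - <<'E'
from h import *
print(tipnow())
p,_=snap('side','side6')
cv2.imwrite('pics/c6.png',cv2.resize(p[150:310,260:460],(750,600),interpolation=cv2.INTER_CUBIC))
E
```

```text
(12.1, array([ 0.0635, -0.1822,  0.1011]), array([0.2 , 0.56, 0.15]), array([ 0.005, -0.002, -1.   ]))
```

View pics/c6.png

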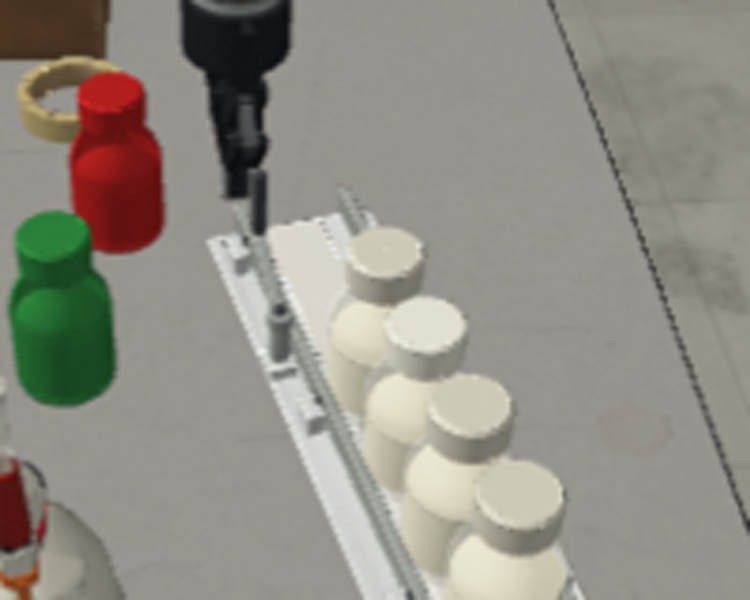

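The pin is moving: the arm now points about along the track, with the fingertip behind the pin at (250,190) in the crop. I'll hold briefly and re-read.

Request:
{"method": "apply_moves", "body": {"rows": [0,0,0,0,0,0,0,0,0,0,0,0]}}

```text
t: 12.35
tool_pos: [0.5931, -0.1424, 0.1726]
tool_rot: [-0.169, 3.133, -0.003]
contact_force: [0.0, 0.4, -0.5]
opening: 0.0003
grip_force: 0.0
```

```bash
python3 - <<'E'
from h import *
print(tipnow())
o=ctrl.get_obs();R=Ro.from_rotvec(o['tool_rot']);x=RT.inv().apply(R.apply([1,0,0]));print('yaw',np.degrees(np.arctan2(-x[0],x[1])))
print(row(arc(.21,.016,.098)))
E
```

```text
(12.35, array([ 0.0642, -0.1816,  0.1   ]), array([ 0.09,  0.37, -0.48]), array([ 0.004, -0.002, -1.   ]))
yaw 83.32485227112171
[0.0154, -0.0017, 0.0033, -0.0012, 0.0025, 0.0595]
```

```bash
python3 - <<'E'
from h import *
for t in np.linspace(.17,1.35,18): print(*[round(x,3) for x in row(arc(t,.016,.098))],sep=', ',end=', \n')
E
```

```text
0.009, -0.001, 0.003, -0.001, 0.003, 0.034, 
0.02, -0.002, 0.003, -0.001, 0.003, 0.078, 
0.03, -0.002, 0.003, -0.001, 0.003, 0.122, 
0.041, -0.002, 0.003, -0.001, 0.003, 0.167, 
0.051, -0.0, 0.003, -0.001, 0.003, 0.211, 
0.062, 0.002, 0.003, -0.001, 0.003, 0.255, 
0.072, 0.004, 0.003, -0.001, 0.003, 0.299, 
0.082, 0.008, 0.003, -0.001, 0.003, 0.343, 
0.092, 0.012, 0.003, -0.001, 0.003, 0.388, 
0.101, 0.017, 0.003, -0.0, 0.003, 0.432, 
0.11, 0.022, 0.003, -0.0, 0.003, 0.476, 
0.119, 0.028, 0.003, -0.0, 0.003, 0.52, 
0.127, 0.035, 0.003, -0.0, 0.003, 0.564, 
0.135, 0.042, 0.003, -0.0, 0.003, 0.609, 
0.142, 0.05, 0.003, 0.0, 0.003, 0.653, 
0.149, 0.058, 0.003, 0.0, 0.003, 0.697, 
0.155, 0.066, 0.003, 0.0, 0.003, 0.741, 
0.161, 0.075, 0.003, 0.0, 0.003, 0.785,
```

Request:
{"method": "apply_moves", "body": {"rows": [0.009,-0.001,0,0,0,0.034,0.02,-0.002,0,0,0,0.078,0.03,-0.002,0,0,0,0.122,0.041,-0.002,0,0,0,0.167,0.051,0,0,0,0,0.211,0.062,0.002,0,0,0,0.255,0.072,0.004,0,0,0,0.299,0.082,0.008,0,0,0,0.343,0.092,0.012,0,0,0,0.388,0.101,0.017,0,0,0,0.432,0.11,0.022,0,0,0,0.476,0.119,0.028,0,0,0,0.52,0.127,0.035,0,0,0,0.564,0.135,0.042,0,0,0,0.609,0.142,0.05,0,0,0,0.653,0.149,0.058,0,0,0,0.155,0.066,0,0,0,0.741,0.161,0.075,0,0,0,0.785,0.161,0.075,0,0,0,0.785]}}

```text
validation failed for argument at $.ro...
```

Request:
{"method": "apply_moves", "body": {"rows": [0.009,-0.001,0,0,0,0.034,0.02,-0.002,0,0,0,0.078,0.03,-0.002,0,0,0,0.122,0.041,-0.002,0,0,0,0.167,0.051,0,0,0,0,0.211,0.062,0.002,0,0,0,0.255,0.072,0.004,0,0,0,0.299,0.082,0.008,0,0,0,0.343,0.092,0.012,0,0,0,0.388,0.101,0.017,0,0,0,0.432,0.11,0.022,0,0,0,0.476,0.119,0.028,0,0,0,0.52,0.127,0.035,0,0,0,0.564,0.135,0.042,0,0,0,0.609,0.142,0.05,0,0,0,0.653,0.149,0.058,0,0,0,0.697,0.155,0.066,0,0,0,0.741,0.161,0.075,0,0,0,0.785,0.161,0.075,0,0,0,0.785]}}

```text
t: 14.25
tool_pos: [0.4919, -0.1075, 0.1719]
tool_rot: [1.674, 2.654, 0.001]
contact_force: [-0.5, -0.9, 0.2]
opening: 0.0004
grip_force: 0.0
```

```bash
python3 - <<'E'
from h import *
print(tipnow())
o=ctrl.get_obs();R=Ro.from_rotvec(o['tool_rot']);x=RT.inv().apply(R.apply([1,0,0]));print('yaw',np.degrees(np.arctan2(-x[0],x[1])))
for t in(1.35,1.42,1.49,1.54,1.571): print(*[round(x,4) for x in row(arc(t,.016,.098))],sep=', ')
p,_=snap('side','side7')
cv2.imwrite('pics/c7.png',cv2.resize(p[150:310,260:460],(750,600),interpolation=cv2.INTER_CUBIC))
E
```

```text
(14.25, array([-0.0267, -0.1251,  0.0993]), array([-0.69, -0.74,  0.17]), array([ 0.004, -0.001, -1.   ]))
yaw 12.695313811309944
-0.0008, 0.0005, 0.0022, 0.0016, 0.0018, 0.0005
0.0098, -0.001, 0.0022, 0.0017, 0.0017, 0.0451
0.0204, -0.0017, 0.0021, 0.0018, 0.0016, 0.0896
0.028, -0.0018, 0.0021, 0.0018, 0.0016, 0.1215
0.0327, -0.0017, 0.0021, 0.0018, 0.0016, 0.1412
```

View pics/c7.png

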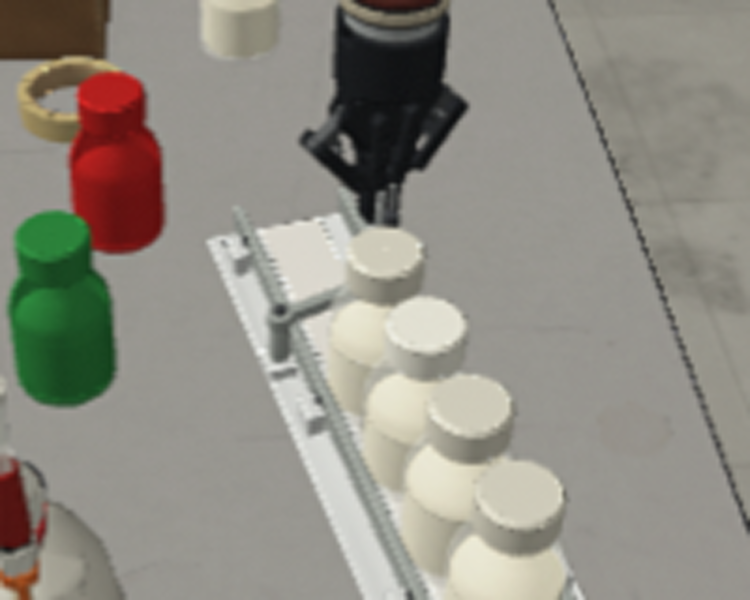

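The arm is swung almost across, still ahead of the finger near (385,205), and the bottles are undisturbed. I'll close the rest in small steps.

Request:
{"method": "apply_moves", "body": {"rows": [0.005,-0.0005,0,0,0,0.022,0.01,-0.001,0,0,0,0.045,0.015,-0.0014,0,0,0,0.067,0.02,-0.0017,0,0,0,0.09,0.0245,-0.0018,0,0,0,0.105,0.028,-0.0018,0,0,0,0.122,0.028,-0.0018,0,0,0,0.13,0.028,-0.0018,0,0,0,0.14]}}

```text
t: 15.1
tool_pos: [0.4838, -0.0931, 0.1717]
tool_rot: [1.957, 2.453, 0.002]
contact_force: [0.2, -0.8, 1.0]
opening: -0.0
grip_force: 0.0
```

Request:
{"method": "apply_moves", "body": {"rows": [0.002,0,0,0,0,0,0.002,0,0,0,0,0]}}

```text
t: 15.3
tool_pos: [0.4835, -0.092, 0.1718]
tool_rot: [1.956, 2.454, 0.002]
contact_force: [-0.3, -0.5, -0.9]
opening: 0.0
grip_force: 0.2
```

Request:
{"method": "apply_moves", "body": {"rows": [0.002,0,0,0,0,0,0.002,0,0,0,0,0]}}

```text
t: 15.5
tool_pos: [0.4832, -0.0908, 0.1718]
tool_rot: [1.956, 2.454, 0.002]
contact_force: [-0.2, -0.6, -0.2]
opening: -0.0
grip_force: 0.2
```

Request:
{"method": "apply_moves", "body": {"rows": [0.002,0,0,0,0,0,0.002,0,0,0,0,0]}}

```text
t: 15.7
tool_pos: [0.4831, -0.0902, 0.1718]
tool_rot: [1.955, 2.452, -0.0]
contact_force: [0.5, -3.6, -0.8]
opening: -0.0001
grip_force: 2.1
```

```bash
python3 - <<'E'
from h import *
print(tipnow())
E
```

```text
(15.7, array([-0.0314, -0.1064,  0.0992]), array([-0.35, -3.58, -0.75]), array([ 0.004, -0.003, -1.   ]))
```

Request:
{"method": "apply_moves", "body": {"rows": [0.002,0,0,0,0,0,0.002,0,0,0,0,0]}}

```text
t: 15.9
tool_pos: [0.483, -0.0899, 0.1719]
tool_rot: [1.954, 2.451, -0.002]
contact_force: [1.4, -7.9, -2.7]
opening: -0.0002
grip_force: 4.1
```

Request:
{"method": "apply_moves", "body": {"rows": [0.002,0,0,0,0,0,0.002,0,0,0,0,0,0.002,0,0,0,0,0]}}

```text
t: 16.2
tool_pos: [0.483, -0.0896, 0.172]
tool_rot: [1.953, 2.449, -0.004]
contact_force: [2.0, -12.5, -3.2]
opening: -0.0
grip_force: 6.0
```

Request:
{"method": "apply_moves", "body": {"rows": [-0.01,0,0,0,0,0,-0.03,0,0,0,0,0,-0.06,0,0,0,0,0,-0.08,0,-0.04,0,0,0,-0.1,0,-0.1,0,0,0,-0.15,0,-0.18,0,0,0,-0.22,0,-0.22,0,0,0,-0.3,0,-0.25,0,0,0,-0.3,0,-0.25,0,0,0,-0.3,0,-0.25,0,0,0]}}

```text
t: 17.2
tool_pos: [0.5222, -0.264, 0.3226]
tool_rot: [1.959, 2.451, 0.003]
contact_force: [-1.1, -0.0, -0.8]
opening: -0.0003
grip_force: 0.0
```

```bash
python3 - <<'E'
from h import *
print(tipnow())
p,d=snap('top','top8');p2,_=snap('side','side8')
b=p[235:345,195:405];s=p2[150:350,280:460]
cv2.imwrite('pics/c8.png',np.hstack([cv2.copyMakeBorder(cv2.resize(b,(500,262),interpolation=cv2.INTER_CUBIC),0,71,0,0,cv2.BORDER_CONSTANT),cv2.resize(s,(300,333))]))
f=500/210
P=lambda l:np.round((proj('top',np.r_[C0,0]+RT.apply(l))-[195,235])*f)
print([P([0,y,.146]) for y in(.178,.104,.030,-.044)],'pin top',P([-.032,-.091,.12]))
E
```

```text
(17.2, array([-0.0319, -0.2844,  0.25  ]), array([-1.04,  0.22, -0.75]), array([ 0.004, -0.001, -1.   ]))
[array([ 74., 152.]), array([148., 139.]), array([220., 125.]), array([292., 111.])] pin top [343. 137.]
```

View pics/c8.png

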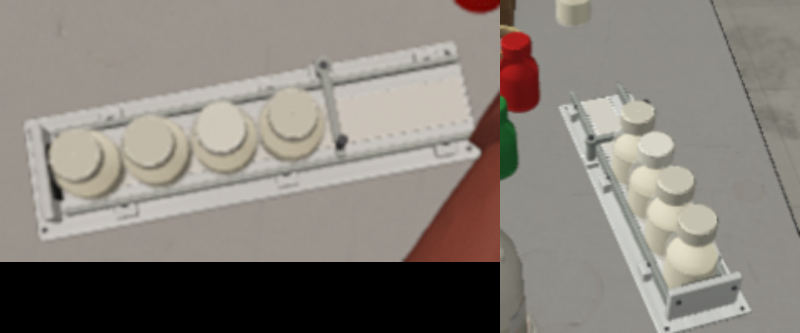

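The final view shows the row home, with caps at (75,154), (148,140), (220,126) and (292,112). The keeper lies across behind the last bottle with its pin at (343,138), and the robot is clear.

```bash
python3 -c "
from station import ctrl
print(ctrl.finish_job())"
```

```text
the job is handed in; nothing more can be done
None
```

The job is handed in at about 17 s: the four bottles stand upright and together, home against the end stop, the keeper arm is at its stop across the track behind the last bottle, and the robot is clear of everything.

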